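# Lock the matches away in the child-safe cupboard

## Robot

A 6-joint arm with a two-finger parallel gripper is mounted at the origin on a cart in front of the work surface, level with it; the furniture and walls round the work are solid. World frame = base frame: x ahead of the robot, y to its left, z up, the work surface at z = 0. Lengths are in m, angles in rad, forces in N, time in s.
With the tool pointing down it reaches from about 0.25 to 0.725 m from the base axis. Payload 4 kg.
Tool frame: the origin (TCP) lies at the very end of the fingers, on their centre line; the grasp point (between the pads) lies 19 mm behind it; z points along the fingers, y is the line along which they close (so a half turn about z gives the same grasp; the last joint's range is limited). The gripper opens to 85 mm and grips with 20 to 120 N. Pads are 22 mm wide; open, the fingers measure 114 mm over their backs; the gripper's body (76 mm by 85 mm) begins 54 mm behind the grasp point. The pads swing forward as they close: fully open they stand 13 mm farther back than shut.
Start: joints at [-1.316, 0.241, 0.005, 1.335, 0, 1.571], TCP at [0.126, -0.484, 0.231] pointing down, gripper open.
Joint ranges: [-2.72, 2.72], [-1.05, 1.87], [-1.09, 1.28], [-1.99, 2.15], [-1.42, 1.44], [-3.14, 3.14]. Speed limits (rad/s): [2.79, 2.79, 3.14, 3.14, 3.14, 3.14].

## Interface

Orientations are given as a 3x3 rotation matrix whose columns are the frame's x, y, z axes.
In Python, from cell import bot gives the robot as it stands.
- The arm moves only by the tool send_rows, never from a script. Its argument "targets" is a list of rows, each a list of 3 entries, a list of its own where there are three numbers: the shift along the tool's x, y, z in m, then the turn about the tool's z in rad, then the finger opening in m, from 0 to 0.0854. In form: [[[tx, ty, tz], turn, claw], ...]. A call has 1 to 12 rows; each row is the pose to reach, as a shift and turn from the pose commanded when the call began, along the tool's axes at that moment; what a row does not reach only later rows make up. A row lasts 1/10 s, in which the tool goes at most 50 mm and 8.59 degrees, less where a joint would pass 70% of its speed; a pose out of reach is approached as far as the arm can. A call with a gripper value outside its range is refused whole. The fingers move at their own pace and stop on an object; "force" is the grip in N (left out, the last holds). Time passes only in rows, so rows that repeat a pose let the fingers close. It gives the time, the measured TCP pose, the force, the opening and the grip force at its end, in the units of the state.
- bot.state(): the state, without advancing time (a new reading comes with each control period).
- bot.camera(name): name is "scene" or "top"; returns a dict with "pixels" (480x640x3 uint8, blue, green, red), "fx", "fy", "cx", "cy" (pixels), "k1" (the pictures are not rectified: a ray, as slopes to the right and down, at radius r is drawn at 1 + k1 r^2 times it, then the intrinsics apply), "rvec" (rotation vector, rad) and "tvec" (3), from world to camera coordinates, as OpenCV has them. Camera axes: x right, y down, z forward; pixel columns grow to the right and rows downward; lengths in m; the calibration is good to about 2 mm. A picture is of the moment at which its call begins. There is no depth.
- bot.sign_off(): hands the job in; it is judged then, once.
Trained networks look in a picture, given as the dict that the camera call returned (one of the last four; its "shot" number tells which), for a name from the list of things; names that differ only in an ending like _2 or _b are one class to them, and where a whole thing is asked for, a point or a joint stands for the part that bears it (a point fixed in the world has none). Each returns a list of dicts, best first, with "confidence" (0 to 1); they miss things now and then, are a little off and sometimes report something else, mostly with a low value. They report only what shows in the picture. A call takes as long as a camera call. They do not tell look-alikes from the thing itself.
- bot.spot_in(picture, query): "position" ([x, y, z] in m, in world coordinates, good to about 4 mm: the middle of the surface that is visible of it).
The state is a dict: "t": time; "qpos": joint angles; "qd": joint speeds; "joint_efforts": joint torques, N m; "tool_pos": TCP position; "eef_rot": TCP orientation; "contact_force": force on the tool from outside, world axes, zero at the start; "wrist_torque": the same for the moment, N m; "width": finger opening in m; "finger_force": force on a finger pad.
Only numpy, scipy, OpenCV 4.12 (cv2) and the standard library are available. Lean on these libraries where they do the work, as an engineer would, in place of code of your own. Each camera call takes 0.05 s, during which the arm holds its last target. There are 200 camera calls.

## Task

Put the matchbox away where children cannot get at it: first stand the spice jar somewhere out of the door's way, then press the orange hook down through the gap at the top of the door to free the door and swing it wide open, lay the matchbox in the bin on the inside of the door, and push the door to again until the hook has caught. The door must not hit the jar, do not force the latch, and leave the jar standing upright on the table and everything else undisturbed.

Things in the scene. Friction and masses are not known exactly. Their poses are not given: they have to be found in the camera images.
- cupboard: Small wooden cupboard fixed to the table: 240 mm wide (its y), 154 deep, 200 high, open at the front where its door hangs. Origin on the table below the middle of its front plane; x points from the front into the cupboard (away from the robot), y to the left, z up. The top board's front edge lies in the front plane, its top at z = 200 mm.
- door_hinge (a point): Point on the door's hinge line at the height of its top: at (0, 118, 200) mm in the cupboard's frame, the left end of the front. Its frame turns with the door: -y runs along the door from hinge to free edge, +x points out of the door's back (into the cupboard when shut). The panel lies at x -14 to 0 mm.
- door_edge (a point): Top corner of the white door's back at its free edge, 235 mm along the door from the hinge, z = 200 mm. The panel is 14 mm thick and reaches from 12 to 200 mm above the table. A steel knob, 24 mm across, stands 20 mm off its front, 205 mm from the hinge and 100 mm above the table.
- door (a joint): Door angle, rad: 0 is shut flush; it grows as the free edge swings out to the robot and on to the left, points straight out at 1.57, stops at 1.85. Light friction (0.06 N m): it stays where left. Starts ajar at 0.165 to 0.188; with the hook up it opens no further than about 0.2. Ajar, the gap from the door's back to the cupboard's front edge is 31 to 36 mm wide at the hook.
- hook_pad (a point): Where to press: ribbed top of the orange hook strap, seen from above in the gap: 190 mm along the door from the hinge, 16 mm behind its back, 27 mm below the tops of door and cupboard. The strap is 18 mm wide, sticks out 66 mm from the door's back; its barb catches behind a steel bar under the top board. Closed fingers fit in beside it, and can draw the door by its back.
- hook (a joint): How far the sprung hook is pressed down, m: 0 is up, at rest; 0.012 is its stop. Pressed 0.006 to 0.008 (about 7 N; 3 N to start it moving) the barb clears the bar and the door is free. When the door is pushed shut, the barb's sloping end rides under the bar by itself and springs up behind it once the door is below about 0.18.
- bin_floor (a point): Centre of the floor of the grey open bin on the door's back, 132 mm above the table, 39 mm behind the door's back, 88 mm along the door from the hinge. Inside, 75 mm out from the door (x of this frame, out of the door's back) by 129 mm along it (y); walls 19 mm above the floor; the door panel 68 mm above it. The frame turns with the door.
- matchbox: Matchbox with a red top lying flat, 53 mm (its x) by 36 mm (its y) by 15 mm high, 12 g; origin at the centre of its underside. Grasp it across the 36 mm.
- spice_jar: Spice jar with a red cap and green label, 45 mm diameter, 106 mm high, about 0.11 kg; origin at the centre of its underside. It stands in front of the cupboard inside the door's swing.
- tea_light: Bystander: tea light, 38 mm diameter, 15 mm high; origin at the centre of its underside.
- coffee_scoop: Bystander: blue plastic scoop, 119 mm (its x) by 45 mm by 30 mm high, lying; origin at the centre of its underside. It lies just in front of a fixed coffee maker, 290 mm high, which with its jug takes up x beyond 0.61 m, y from -0.30 to -0.12 m: keep the gripper and wrist clear of it.
- salt_shaker: Bystander: shaker, 44 mm diameter, 90 mm high; origin at the centre of its underside.
- pepper_shaker: Bystander: shaker, 44 mm diameter, 90 mm high; origin at the centre of its underside.
- mug: Bystander: white mug, 86 by 119 mm with its handle to its -y, 107 mm high; origin at the centre of its underside.
- tea_glass: Bystander: drinking glass, 80 mm diameter, 88 mm high; origin at the centre of its underside.
Not all that is in view belongs to the job. What is shaped like the spice_jar but purple or turquoise is not meant.

How it is judged:
By the outcome, as a careful person would: the job done as asked, in the order asked, and still so for the second after the job is handed in, with the robot touching nothing.
It also fails if it takes over 72 s, if anything falls off the work surface, if the arm or the gripper's body presses on something with over 40 N, if the wrist force passes 120 N, or if a joint passes its speed limit or range.

## Working session

There is one attempt and no reset: what is moved stays moved. The work goes in short steps, Python scripts to look and compute and a tool call to move; the robot and the scene stay as the last step left them, time stands still between calls to the robot, and variables do not carry over. Pictures are saved under pics/ and viewed, at most 10 in all, crops included, and the job is handed in when it is done.

Besides the shell and the picture viewer there is one more tool, called after "Call:" by a JSON object that holds its "fn" and its "kwargs". send_rows: Moves the arm, as the interface text tells. Its arguments: {"type":"object","properties":{"targets":{"type":"array"},"force":{"type":"number"}},"required":["targets"]}

```bash
ls; mkdir -p pics; cat > h.py <<'E'
import numpy as np, cv2, json
from cell import bot
def cam(n,save=None):
    p=bot.camera(n)
    if save: cv2.imwrite('pics/'+save,p['pixels'])
    return p
def ray(p,u,v):
    a,b=(u-p['cx'])/p['fx'],(v-p['cy'])/p['fy']
    x,y=a,b
    for _ in range(20):
        r=x*x+y*y; s=1+p['k1']*r; x,y=a/s,b/s
    R=cv2.Rodrigues(np.array(p['rvec'],float))[0]; t=np.array(p['tvec'],float).ravel()
    return -R.T@t, R.T@np.array([x,y,1.])
def atz(p,u,v,z):
    c,d=ray(p,u,v); return c+d*(z-c[2])/d[2]
def proj(p,X):
    R=cv2.Rodrigues(np.array(p['rvec'],float))[0]; t=np.array(p['tvec'],float).ravel()
    q=R@np.array(X,float)+t; x,y=q[0]/q[2],q[1]/q[2]; s=1+p['k1']*(x*x+y*y)
    return np.round([p['fx']*x*s+p['cx'],p['fy']*y*s+p['cy']],1)
def st():
    s=bot.state()
    print({k:np.round(s[k],4).tolist() for k in ('t','tool_pos','eef_rot','qpos','width','contact_force','finger_force')})
    return s
E
python3 - <<'E'
from h import *
st()
for n in('top','scene'):
    p=cam(n,n+'0.png')
    print(n,ray(p,320,240)[0])
    for q in ['cupboard','door_edge','hook_pad','bin_floor','matchbox','spice_jar','tea_light','coffee_scoop','salt_shaker','pepper_shaker','mug','tea_glass']:
        print(q,[(np.round(d['position'],3).tolist(),round(d['confidence'],2)) for d in bot.spot_in(p,q)])
E
```

```text
pics
{'t': 0.0, 'tool_pos': [0.1259, -0.4833, 0.2304], 'eef_rot': [[0.9677, 0.2521, -0.0005], [0.2521, -0.9677, 0.002], [0.0, -0.002, -1.0]], 'qpos': [-1.316, 0.2414, 0.0038, 1.3352, 0.0, 1.5708], 'width': 0.0853, 'contact_force': [0.1239, -0.659, 0.7989], 'finger_force': 0.0}
top [-0.18049894  0.32477836  1.61239447]
cupboard [([0.673, 0.081, 0.199], 0.83)]
door_edge [([0.622, 0.089, 0.128], 0.9)]
hook_pad [([0.642, 0.007, 0.171], 0.62), ([0.482, -0.444, 0.058], 0.52)]
bin_floor [([0.627, 0.088, 0.126], 0.94)]
matchbox [([0.453, -0.277, 0.017], 0.8)]
spice_jar [([0.491, 0.135, 0.096], 0.82), ([0.374, 0.077, 0.095], 0.75), ([0.47, 0.267, 0.098], 0.65)]
tea_light [([0.462, -0.139, 0.003], 0.68)]
coffee_scoop [([0.556, -0.185, 0.018], 0.66)]
salt_shaker [([0.482, -0.443, 0.057], 0.63)]
pepper_shaker [([0.557, -0.446, 0.055], 0.73)]
mug []
tea_glass [([0.623, 0.087, 0.134], 0.64), ([0.672, 0.394, 0.041], 0.63)]
scene [ 0.11694038 -0.56768736  0.96142387]
cupboard [([0.687, 0.028, 0.184], 0.91), ([0.479, -0.461, 0.063], 0.22)]
door_edge [([0.619, 0.065, 0.133], 0.56)]
hook_pad []
bin_floor [([0.62, 0.07, 0.132], 0.66)]
matchbox [([0.457, -0.273, 0.015], 0.73)]
spice_jar [([0.496, 0.112, 0.078], 0.98), ([0.47, 0.252, 0.073], 0.82), ([0.381, 0.052, 0.079], 0.76), ([0.685, 0.028, 0.186], 0.36)]
tea_light [([0.463, -0.138, 0.009], 0.73), ([0.46, -0.272, 0.015], 0.19), ([0.498, 0.111, 0.077], 0.17)]
coffee_scoop [([0.56, -0.182, 0.028], 0.89), ([0.621, 0.069, 0.134], 0.49)]
salt_shaker [([0.479, -0.458, 0.062], 0.78)]
pepper_shaker [([0.558, -0.46, 0.064], 0.81), ([0.492, 0.111, 0.078], 0.57)]
mug [([0.465, 0.391, 0.078], 0.84), ([0.618, 0.068, 0.132], 0.72), ([0.648, 0.378, 0.058], 0.33)]
tea_glass [([0.65, 0.378, 0.058], 0.86)]
```

View pics/top0.png

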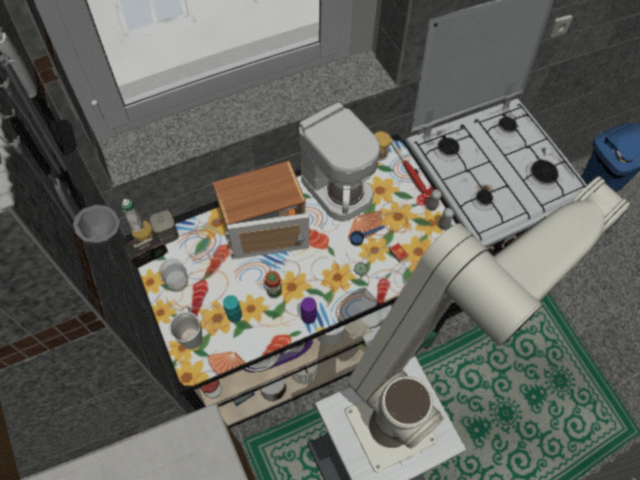

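View pics/scene0.png

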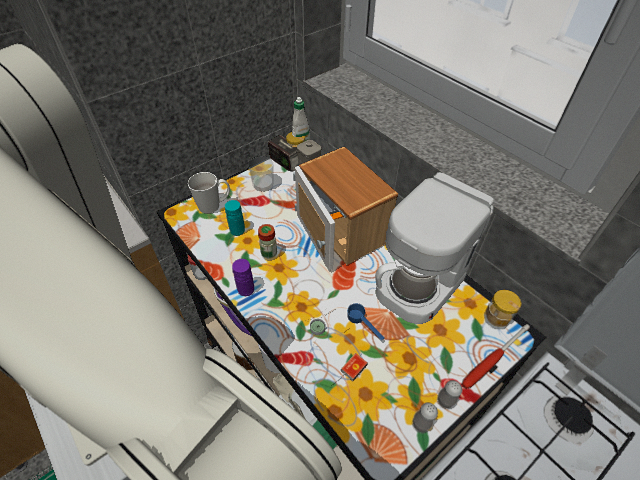

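The top view shows the cupboard roof around (258,192), the door ajar at (270,238), the red-capped jar at (273,284), the matchbox at (398,252), the turquoise look-alike at (232,308) and the purple one at (308,310). I need enlarged crops for the edges.

```bash
python3 - <<'E'
import cv2
a=cv2.imread('pics/top0.png'); 
c=cv2.resize(a[155:305,205:325],None,fx=5,fy=5,interpolation=cv2.INTER_CUBIC)[:,:600]
cv2.imwrite('pics/c1.png',cv2.resize(a[160:280,205:325],None,fx=5,fy=5,interpolation=cv2.INTER_CUBIC))
d=cv2.resize(a[225:285,340:440],None,fx=6,fy=6,interpolation=cv2.INTER_CUBIC)
b=cv2.imread('pics/scene0.png')
e=cv2.resize(b[340:390,330:380],None,fx=4,fy=4,interpolation=cv2.INTER_CUBIC)
import numpy as np
o=np.zeros((560,600,3),np.uint8);o[:360]=d;o[360:,:200]=e
cv2.imwrite('pics/c2.png',o)
E
```

```text
(no output)
```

View pics/c1.png

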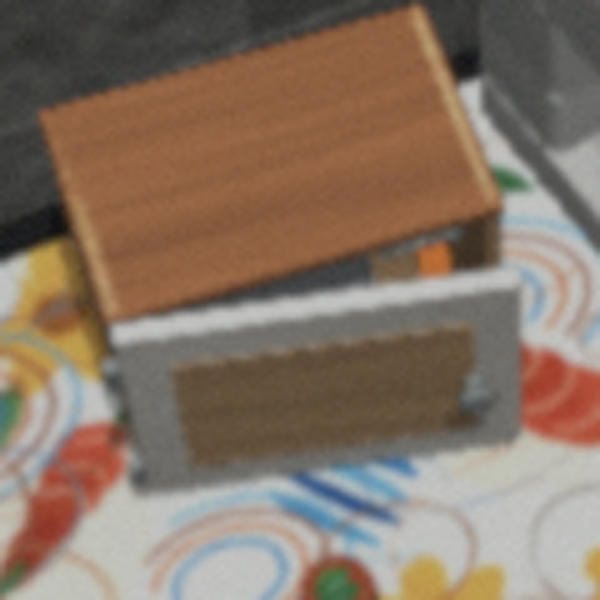

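View pics/c2.png

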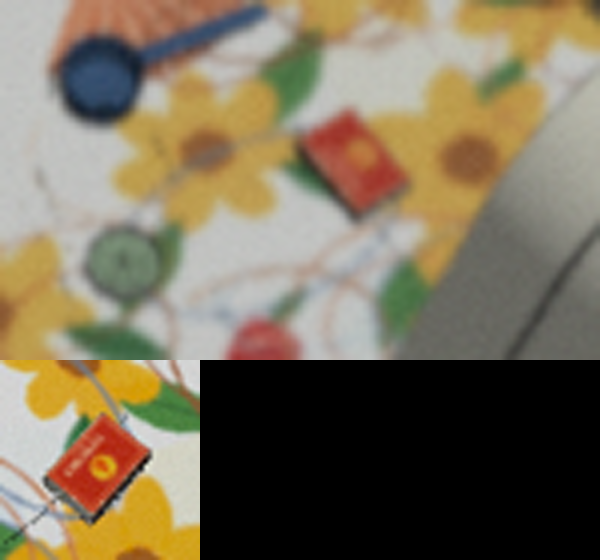

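Crop 1: the cupboard roof's front edge runs (108,322)–(500,210), the door's top (112,330)–(518,275), and the orange hook is at (434,260). Crop 2: the red matchbox top has its corners at (352,108), (410,185), (360,212) and (298,140).

```bash
python3 - <<'E'
from h import *
p=cam('top'); s=cam('scene')
C=lambda l,z:[atz(p,205+u/5,160+v/5,z)[:2] for u,v in l]
fl,fr,br,bl=C([(108,322),(500,210),(415,8),(40,112)],.2)
print('cup',np.round([fl,fr,br,bl],4).tolist(), 'w',np.linalg.norm(fl-fr),np.linalg.norm(br-bl),'d',np.linalg.norm(fl-bl),np.linalg.norm(fr-br))
# rectangle fit
obj=np.array([[0,.12],[0,-.12],[.154,-.12],[.154,.12]])
img=np.array([fl,fr,br,bl]); oc=obj-obj.mean(0); ic=img-img.mean(0)
th=np.arctan2((oc[:,0]*ic[:,1]-oc[:,1]*ic[:,0]).sum(),(oc*ic).sum())
R=np.array([[np.cos(th),-np.sin(th)],[np.sin(th),np.cos(th)]]); o=img.mean(0)-R@obj.mean(0)
print('origin',o,'yaw',th,'res',np.round(img-(obj@R.T+o),4).tolist())
for nm,l in(('doorfront',[(112,338),(520,287)]),('doorback',[(108,322),(516,270)]),):
    d=C(l,.2); print(nm,np.round(d,4).tolist(),'local',np.round([(x-o)@R for x in d],4).tolist())
h=C([(436,258)],.173); print('hook',h,(h[0]-o)@R)
M=[atz(p,340+u/6,225+v/6,.015)[:2] for u,v in [(352,108),(410,185),(360,212),(298,140)]]
print('mb',np.mean(M,0),[(np.linalg.norm(M[i]-M[(i+1)%4]),np.degrees(np.arctan2(*(M[(i+1)%4]-M[i])[::-1]))) for i in range(4)])
M=[atz(s,330+u/4,340+(v-360)/4,.015)[:2] for u,v in [(102,414),(150,455),(95,515),(46,480)]]
print('mb',np.mean(M,0),[(np.linalg.norm(M[i]-M[(i+1)%4]),np.degrees(np.arctan2(*(M[(i+1)%4]-M[i])[::-1]))) for i in range(4)])
# jar cap by color in both
for q,n in((p,'top'),(s,'scene')):
    hsv=cv2.cvtColor(q['pixels'],cv2.COLOR_BGR2HSV)
    u0,v0=(273,284) if n=='top' else (267,240)
    z=hsv[v0-22:v0+22,u0-18:u0+18]
    m=(((z[...,0]<10)|(z[...,0]>172))&(z[...,1]>110)&(z[...,2]>50)).astype(np.uint8)
    for r in m: print(''.join('#' if x else '.' for x in r))
E
```

```text
cup [[0.6622, 0.1965], [0.6381, -0.0348], [0.7899, -0.0475], [0.8133, 0.1832]] w 0.2325909024278105 0.23187005068774416 d 0.15166579782270884 0.15233529386891462
origin [0.6492103  0.08187552] yaw -0.09743534723397011 res [[0.0013, -0.0048], [0.0005, 0.0028], [-0.0009, 0.0051], [-0.0009, -0.0031]]
doorfront [[0.6515, 0.1981], [0.5865, -0.0239]] local [[-0.009, 0.1159], [-0.0521, -0.1114]]
doorback [[0.6622, 0.1965], [0.5976, -0.0265]] local [[0.0018, 0.1154], [-0.0408, -0.1129]]
hook [array([0.63915667, 0.00559348])] [-0.00258512 -0.07689826]
mb [ 0.45744286 -0.27282203] [(np.float64(0.05265307698967552), np.float64(-173.77081943560287)), (np.float64(0.031360358401356134), np.float64(95.08574144620275)), (np.float64(0.05117694076757974), np.float64(10.490092851515307)), (np.float64(0.035170465876859486), np.float64(-82.15491425220243))]
mb [ 0.46223698 -0.27682736] [(np.float64(0.03654038394707126), np.float64(-83.01062082195055)), (np.float64(0.049251095795314025), np.float64(-171.89864204694982)), (np.float64(0.03385474416916877), np.float64(103.58462900632415)), (np.float64(0.0532
[... 2604 characters left out ...]
..................................
....................................
....................................
....................................
....................................
....................................
....................................
....................................
....................................
....................................
....................................
....................................
....................................
....................................
....................................
....................................
....................................
....................................
....................................
```

```bash
cat >> h.py <<'E'
def goal(x,y,z,yaw):
    "tool-frame shift and turn from the present pose to tool-down pose at world xyz, tool x at yaw"
    s=bot.state(); R=np.array(s['eef_rot']).reshape(3,3)
    d=R.T@(np.array([x,y,z])-s['tool_pos']); cy=np.arctan2(R[1,0],R[0,0])
    t=-((yaw-cy+np.pi)%(2*np.pi)-np.pi)
    print('shift',np.round(d,4).tolist(),'turn',round(t,3),'yawnow',round(cy,3))
def tri(rays):
    A=np.zeros((3,3));b=np.zeros(3)
    for c,d in rays:
        d=d/np.linalg.norm(d);P=np.eye(3)-np.outer(d,d);A+=P;b+=P@c
    return np.linalg.solve(A,b)
E
python3 - <<'E'
from h import *
p=cam('top'); s=cam('scene')
print('jar top',atz(p,272.2,279.5,.106),atz(s,266,229.5,.106),tri([ray(p,272.2,279.5),ray(s,266,229.5)]))
# turquoise / purple blobs: axis at mid height by triangulating top-of-blob rows
for nm,lo,hi,bt,bs in (('turq',82,100,(215,285,250,330),(215,190,255,245)),('purp',130,160,(290,285,330,335),(220,245,265,305))):
    for q,b in((p,bt),(s,bs)):
        h=cv2.cvtColor(q['pixels'],cv2.COLOR_BGR2HSV)[b[1]:b[3],b[0]:b[2]]
        m=(h[...,0]>=lo)&(h[...,0]<=hi)&(h[...,1]>80); v,u=np.nonzero(m)
        u=u+b[0];v=v+b[1]
        print(nm,len(u),'box',u.min(),u.max(),v.min(),v.max(),'mid z.053',np.round(atz(q,u.mean(),v.mean(),.053),3))
# table front edge
for u,v in((300,352),(400,312)): print('edge',np.round(atz(p,u,v,0),3))
goal(.49,.125,.23,1.82)
E
```

```text
jar top [0.49404667 0.13353079 0.106     ] [0.5034541  0.12931894 0.106     ] [0.50132037 0.13256419 0.10027862]
turq 327 box 224 240 296 321 mid z.053 [0.482 0.268 0.053]
turq 517 box 225 244 200 235 mid z.053 [0.484 0.27  0.053]
purp 318 box 301 315 298 322 mid z.053 [0.387 0.07  0.053]
purp 614 box 220 253 259 304 mid z.053 [0.386 0.072 0.053]
edge [0.297 0.137 0.   ]
edge [ 0.285 -0.184  0.   ]
shift [0.5057, -0.4975, 0.0014] turn -1.565 yawnow 0.255
```

Call:
{"fn": "send_rows", "kwargs": {"targets": [[[0.04,-0.04,0],-0.15,0.085],[[0.08,-0.08,0],-0.3,0.085],[[0.12,-0.12,0],-0.44,0.085],[[0.155,-0.155,0],-0.58,0.085],[[0.19,-0.19,0],-0.72,0.085],[[0.225,-0.225,0],-0.86,0.085],[[0.26,-0.26,0],-1.0,0.085],[[0.295,-0.295,0],-1.14,0.085],[[0.33,-0.33,0],-1.28,0.085],[[0.365,-0.365,0],-1.42,0.085],[[0.4,-0.4,0],-1.56,0.085],[[0.435,-0.435,0],-1.565,0.085]]}}

```text
t: 2.7
tool_pos: [0.4305, 0.0358, 0.2317]
eef_rot: [[-0.249, 0.968, 0.001], [0.968, 0.249, -0.0], [-0.0, 0.001, -1.0]]
contact_force: [0.7, -1.0, 0.5]
width: 0.0847
finger_force: 0.0
```

```bash
python3 - <<'E'
from h import *
st(); goal(.498,.131,.11,1.82); goal(.498,.131,.056,1.82)
E
```

```text
{'t': 2.7, 'tool_pos': [0.4305, 0.0358, 0.2317], 'eef_rot': [[-0.2493, 0.9684, 0.0013], [0.9684, 0.2493, -0.0002], [-0.0005, 0.0012, -1.0]], 'qpos': [0.0832, 0.1048, -0.1601, 1.3047, -0.0003, 1.402], 'width': 0.0847, 'contact_force': [0.6521, -0.9711, 0.4699], 'finger_force': 0.0}
shift [0.0754, 0.089, 0.1217] turn 0.003 yawnow 1.823
shift [0.0754, 0.0889, 0.1757] turn 0.003 yawnow 1.823
```

Call:
{"fn": "send_rows", "kwargs": {"targets": [[[0.03,0.04,0],0,0.085],[[0.064,0.08,0.03],0,0.085],[[0.064,0.08,0.07],0,0.085],[[0.064,0.08,0.1],0,0.085],[[0.064,0.08,0.1],0,0.085]]}}

```text
t: 3.2
tool_pos: [0.4877, 0.1151, 0.1267]
eef_rot: [[-0.248, 0.969, -0.01], [0.969, 0.248, -0.002], [0.0, -0.01, -1.0]]
contact_force: [-1.2, -0.2, 0.4]
width: 0.085
finger_force: 0.0
```

```bash
python3 - <<'E'
from h import *
st(); goal(.498,.131,.056,1.82)
for n in('top','scene'):
    p=cam(n,n+'1.png'); print([(np.round(d['position'],3).tolist(),round(d['confidence'],2)) for d in bot.spot_in(p,'spice_jar')], proj(p,[.498,.131,.106]))
E
```

```text
{'t': 3.2, 'tool_pos': [0.4877, 0.1151, 0.1267], 'eef_rot': [[-0.2476, 0.9688, -0.0101], [0.9689, 0.2476, -0.0024], [0.0001, -0.0104, -0.9999]], 'qpos': [0.2318, 0.3221, -0.1677, 1.0914, -0.0, 1.5524], 'width': 0.085, 'contact_force': [-1.2459, -0.1703, 0.3666], 'finger_force': 0.0}
shift [0.0128, 0.0147, 0.0705] turn 0.001 yawnow 1.821
[([0.493, 0.132, 0.094], 0.77), ([0.377, 0.086, 0.065], 0.67), ([0.471, 0.267, 0.097], 0.61)] [272.5 278. ]
[([0.497, 0.112, 0.076], 0.9), ([0.469, 0.253, 0.077], 0.62), ([0.383, 0.051, 0.077], 0.6)] [263.9 230.1]
```

Call:
{"fn": "send_rows", "kwargs": {"targets": [[[0,0.0,0.03],0,0.085],[[0,0,0.06],0,0.085],[[0,0,0.075],0,0.085],[[0,0,0.075],0,0.085]]}}

```text
t: 3.8
tool_pos: [0.4911, 0.1149, 0.0563]
eef_rot: [[-0.246, 0.969, -0.001], [0.969, 0.246, -0.0], [0.0, -0.001, -1.0]]
contact_force: [-1.3, -0.9, -0.6]
width: 0.0854
finger_force: 0.0
```

Call:
{"fn": "send_rows", "kwargs": {"force": 30, "targets": [[[0,0,0],0,0.03],[[0,0,0],0,0.03],[[0,0,0],0,0.03],[[0,0,0],0,0.03],[[0,0,0],0,0.03]]}}

```text
t: 4.3
tool_pos: [0.494, 0.1158, 0.0583]
eef_rot: [[-0.246, 0.969, 0.006], [0.969, 0.246, 0.001], [-0.0, 0.006, -1.0]]
contact_force: [2.9, -0.0, 6.4]
width: 0.0428
finger_force: 29.0
```

The grip is about 15 mm off-centre, so I'll reopen and recentre.

Call:
{"fn": "send_rows", "kwargs": {"targets": [[[0,0,0],0,0.085],[[0,0,0],0,0.085],[[0,0,0],0,0.085],[[0,0,0],0,0.085]]}}

```text
t: 4.7
tool_pos: [0.4907, 0.1153, 0.0558]
eef_rot: [[-0.247, 0.969, -0.002], [0.969, 0.247, -0.0], [0.0, -0.002, -1.0]]
contact_force: [-0.3, -0.4, 0.2]
width: 0.0851
finger_force: 0.0
```

```bash
python3 - <<'E'
from h import *
p=cam('scene');q=cam('top'); st(); goal(.498,.131,.056,1.82)
for p in (p,q): print([(np.round(d['position'],3).tolist(),round(d['confidence'],2)) for d in bot.spot_in(p,'spice_jar')][:2])
E
```

```text
{'t': 4.8, 'tool_pos': [0.491, 0.1153, 0.056], 'eef_rot': [[-0.2465, 0.9691, -0.001], [0.9691, 0.2465, -0.0002], [0.0, -0.0011, -1.0]], 'qpos': [0.2307, 0.3982, -0.2646, 0.909, 0.0, 1.5524], 'width': 0.0849, 'contact_force': [0.0398, -0.3572, 0.448], 'finger_force': 0.0}
shift [0.0135, 0.0107, -0.0001] turn -0.0 yawnow 1.82
[([0.472, 0.252, 0.076], 0.84), ([0.382, 0.055, 0.075], 0.68)]
[([0.48, 0.138, 0.077], 0.86), ([0.472, 0.266, 0.099], 0.69)]
```

Call:
{"fn": "send_rows", "kwargs": {"targets": [[[0.007,0.003,0],0,0.085],[[0.0135,0.006,0],0,0.085],[[0.0135,0.006,0],0,0.06],[[0.0135,0.006,0],0,0.03],[[0.0135,0.006,0],0,0.03],[[0.0135,0.006,0],0,0.03],[[0.0135,0.006,0],0,0.03],[[0.0135,0.006,0],0,0.03]]}}

```text
t: 5.7
tool_pos: [0.4941, 0.1299, 0.0564]
eef_rot: [[-0.246, 0.969, 0.0], [0.969, 0.246, 0.0], [0.0, 0.0, -1.0]]
contact_force: [0.8, 0.4, 0.4]
width: 0.0437
finger_force: 30.7
```

Call:
{"fn": "send_rows", "kwargs": {"targets": [[[0,0,-0.02],0,0.03],[[0,0,-0.05],0,0.03],[[0,0,-0.08],0,0.03],[[0,0,-0.08],0,0.03]]}}

```text
t: 6.1
tool_pos: [0.4966, 0.1305, 0.1403]
eef_rot: [[-0.246, 0.969, 0.007], [0.969, 0.246, 0.002], [-0.0, 0.008, -1.0]]
contact_force: [1.6, 1.1, -0.3]
width: 0.0434
finger_force: 30.9
```

```bash
python3 - <<'E'
from h import *
st(); goal(.39,-.05,.14,1.35); p=cam('scene'); a=p['pixels'][120:420,120:520]; cv2.imwrite('pics/lift.png',a)
E
```

```text
{'t': 6.1, 'tool_pos': [0.4966, 0.1305, 0.1403], 'eef_rot': [[-0.2463, 0.9692, 0.0073], [0.9692, 0.2463, 0.0018], [-0.0001, 0.0075, -1.0]], 'qpos': [0.2571, 0.3193, -0.1331, 1.1108, -0.0001, 1.579], 'width': 0.0434, 'contact_force': [1.5621, 1.0823, -0.3107], 'finger_force': 30.8977}
shift [-0.1487, -0.1477, -0.0008] turn 0.47 yawnow 1.82
```

View pics/lift.png

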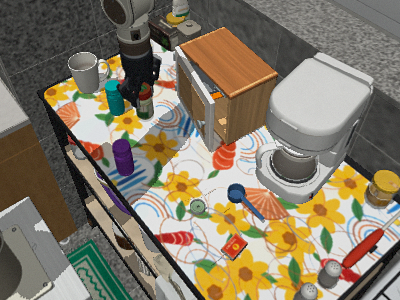

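The jar is held and lifted at (147,100) in the crop. Moving it to the clear spot at (0.39,-0.05).

Call:
{"fn": "send_rows", "kwargs": {"targets": [[[-0.03,-0.008,0],0,0.03],[[-0.07,-0.018,0],0.06,0.03],[[-0.11,-0.03,0],0.15,0.03],[[-0.14,-0.06,0],0.24,0.03],[[-0.149,-0.1,0],0.33,0.03],[[-0.149,-0.13,0],0.42,0.03],[[-0.149,-0.148,0],0.47,0.03],[[-0.149,-0.148,0.03],0.47,0.03],[[-0.149,-0.148,0.055],0.47,0.03],[[-0.149,-0.148,0.07],0.47,0.03],[[-0.149,-0.148,0.07],0.47,0.03]]}}

```text
t: 7.25
tool_pos: [0.3835, -0.0506, 0.0633]
eef_rot: [[0.219, 0.976, -0.008], [0.976, -0.219, 0.001], [-0.001, -0.008, -1.0]]
contact_force: [0.0, -0.6, -1.5]
width: 0.0431
finger_force: 30.9
```

```bash
python3 - <<'E'
from h import *
cam('top');cam('top');st(); goal(.39,-.05,.0565,1.35)
E
```

```text
{'t': 7.35, 'tool_pos': [0.3861, -0.0508, 0.0656], 'eef_rot': [[0.2193, 0.9757, -0.0026], [0.9757, -0.2193, 0.0003], [-0.0003, -0.0026, -1.0]], 'qpos': [-0.1309, 0.19, -0.5385, 0.8449, -0.0, 1.661], 'width': 0.0433, 'contact_force': [0.2663, -0.3098, -2.2168], 'finger_force': 30.9459}
shift [0.0017, 0.0036, 0.0091] turn -0.0 yawnow 1.35
```

Call:
{"fn": "send_rows", "kwargs": {"targets": [[[0,0,0.005],0,0.03],[[0,0,0.009],0,0.03],[[0,0,0.009],0,0.03]]}}

```text
t: 7.65
tool_pos: [0.3871, -0.0509, 0.0572]
eef_rot: [[0.219, 0.976, -0.0], [0.976, -0.219, 0.0], [-0.0, -0.0, -1.0]]
contact_force: [-0.8, 0.1, -1.2]
width: 0.0436
finger_force: 30.9
```

Call:
{"fn": "send_rows", "kwargs": {"targets": [[[0,0,0],0,0.05],[[0,0,0],0,0.07],[[0,0,0],0,0.075],[[0,0,-0.04],0,0.075],[[0,0,-0.09],0,0.075],[[0,0,-0.14],0,0.04],[[0,0,-0.16],0,0.0],[[0,0,-0.16],0,0.0]]}}

```text
t: 8.45
tool_pos: [0.3898, -0.0513, 0.2211]
eef_rot: [[0.219, 0.976, 0.009], [0.976, -0.219, -0.001], [0.001, 0.009, -1.0]]
contact_force: [0.1, -0.1, 0.1]
width: 0.032
finger_force: 0.0
```

```bash
python3 - <<'E'
from h import *
q=cam('scene','s3.png');st()
print([(np.round(d['position'],3).tolist(),round(d['confidence'],2)) for d in bot.spot_in(q,'spice_jar')],[(np.round(d['position'],3).tolist(),round(d['confidence'],2)) for d in bot.spot_in(q,'hook_pad')])
p=cam('top')
th,o=-.0974,np.array([.6492,.0819])
R=lambda a:np.array([[np.cos(a),-np.sin(a)],[np.sin(a),np.cos(a)]])
H=o+R(th)@[0,.118]
for a in(.165,.176,.188):
    D=R(th-a); f=lambda x,y,z:np.r_[H+D@[x,y],z]
    print(a,'pad',np.round(f(.016,-.19,.173),4),'edge top',proj(p,f(0,-.235,.2)),proj(q,f(0,-.235,.2)),proj(q,f(-.014,-.235,.2)),'hinge',proj(q,f(-.014,0,.2)))
for y in(.12,-.12): 
    c=np.r_[o+R(th)@[0,y],.2]; print('cup',proj(p,c),proj(q,c))
c=q['pixels'][140:285,270:410]; cv2.imwrite('pics/c3.png',cv2.resize(c,None,fx=4,fy=4,interpolation=cv2.INTER_CUBIC))
E
```

```text
{'t': 8.5, 'tool_pos': [0.3884, -0.0511, 0.2188], 'eef_rot': [[0.2192, 0.9757, 0.0044], [0.9757, -0.2192, -0.0005], [0.0004, 0.0044, -1.0]], 'qpos': [-0.1308, 0.0289, -0.2765, 1.2609, 0.0, 1.661], 'width': 0.0243, 'contact_force': [-0.1009, 0.3469, -0.0122], 'finger_force': 0.0}
[([0.382, 0.054, 0.076], 0.85), ([0.381, -0.07, 0.088], 0.78), ([0.466, 0.251, 0.074], 0.61)] [([0.64, 0.009, 0.174], 0.5)]
0.165 pad [0.6268 0.0117 0.173 ] edge top [308.3 213.3] [332.7 222.2] [327.4 223.9] hinge [291.5 166.2]
0.176 pad [0.6248 0.0121 0.173 ] edge top [308.4 214.1] [331.8 222.5] [326.4 224.1] hinge [291.4 166.2]
0.188 pad [0.6225 0.0125 0.173 ] edge top [308.6 214.9] [330.7 222.8] [325.3 224.4] hinge [291.4 166.1]
cup [225.2 225.4] [295.9 164.5]
cup [305.9 201.8] [347.3 217.4]
```

View pics/c3.png

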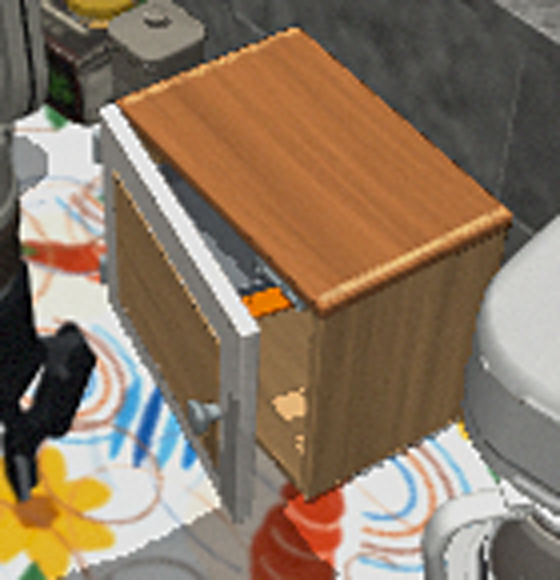

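```bash
python3 - <<'E'
from h import *
from scipy.optimize import least_squares
p=cam('top');q=cam('scene')
R=lambda a:np.array([[np.cos(a),-np.sin(a)],[np.sin(a),np.cos(a)]])
def cup(v,x,y): return np.r_[v[:2]+R(v[2])@[x,y],.2]
def dr(v,x,y,z=.2): return np.r_[v[:2]+R(v[2])@[0,.118]+R(v[2]-v[3])@[x,y],z]
cp=[(0,.12),(0,-.12),(.154,-.12),(.154,.12)]
T=[(226.6,224.4),(305,202),(288,161.6),(213,182.4)]; S=[(299.5,165.7),(349.5,217),(397.5,193.7),(344.2,147.5)]
def res(v,sel='ts'):
    r=[]
    for c,t,s in zip(cp,T,S):
        X=cup(v,*c)
        if 't' in sel: r+=[*(proj(p,X)-t)]
        if 's' in sel: r+=[*(proj(q,X)-s)]
    if 't' in sel: r+=[*(proj(p,dr(v,0,-.235))-(308.2,214.4))]
    if 's' in sel: r+=[*(proj(q,dr(v,0,-.235))-(334.2,222.5)),*(proj(q,dr(v,-.014,-.235))-(330.7,223.2))]
    return np.array(r)
for sel in('t','s','ts'):
    f=least_squares(res,[.649,.082,-.097,.176],args=(sel,),diff_step=1e-3); v=f.x
    print(sel,np.round(v,4),'pad',np.round(dr(v,.016,-.19,.173),4),'rms',np.sqrt((f.fun**2).mean()).round(2))
v=f.x; np.save('v.npy',v); print(np.round(f.fun,1))
b=dr(v,.016,-.19); print('proj pad',proj(q,[*b[:2],.173]),proj(p,[*b[:2],.173]))
goal(b[0],b[1],.22,v[2]-v[3]+np.pi/2-np.pi/2); goal(b[0],b[1],.22,v[2]-v[3]+np.pi)
E
```

```text
t [ 0.649  0.082 -0.097  0.176] pad [0.6246 0.0122 0.173 ] rms 0.88
s [ 0.6544  0.0783 -0.0964  0.1754] pad [0.6302 0.0084 0.173 ] rms 1.0
ts [ 0.6523  0.0794 -0.096   0.1744] pad [0.6283 0.0095 0.173 ] rms 1.23
[-1.  -0.2 -2.2 -1.2  1.3 -1.4 -0.5  0.4  1.7 -1.8  0.3  0.  -0.7 -0.9
 -1.  -1.8  0.5 -1.7 -0.6 -0.1 -2.4  0.9]
proj pad [331.6 216.1] [292.5 215. ]
shift [0.1119, 0.223, -0.0051] turn 1.62 yawnow 1.35
shift [0.1119, 0.223, -0.0051] turn -1.521 yawnow 1.35
```

Call:
{"fn": "send_rows", "kwargs": {"targets": [[[0.01,0.02,-0.01],-0.14,0.0],[[0.02,0.04,-0.015],-0.28,0.0],[[0.03,0.065,-0.02],-0.42,0.0],[[0.045,0.09,-0.02],-0.56,0.0],[[0.055,0.115,-0.02],-0.7,0.0],[[0.065,0.14,-0.02],-0.84,0.0],[[0.08,0.165,-0.02],-0.98,0.0],[[0.09,0.19,-0.02],-1.12,0.0],[[0.1,0.205,-0.02],-1.26,0.0],[[0.112,0.215,-0.02],-1.4,0.0],[[0.112,0.223,-0.02],-1.52,0.0],[[0.112,0.223,-0.02],-1.52,0.0]]}}

```text
t: 9.95
tool_pos: [0.6295, 0.0096, 0.2348]
eef_rot: [[-0.963, 0.268, -0.003], [0.268, 0.963, -0.0], [0.003, -0.001, -1.0]]
contact_force: [-0.5, 0.6, 0.1]
width: -0.0001
finger_force: 0.0
```

```bash
python3 - <<'E'
from h import *
p=cam('scene');p=cam('scene','over.png');st();goal(.628,.0095,.21,2.871); print(proj(p,bot.state()['tool_pos']))
c=p['pixels'][150:250,280:380]; cv2.imwrite('pics/c4.png',cv2.resize(c,None,fx=5,fy=5,interpolation=cv2.INTER_CUBIC))
E
```

```text
{'t': 10.05, 'tool_pos': [0.6287, 0.0094, 0.2358], 'eef_rot': [[-0.9626, 0.2709, -0.0029], [0.2709, 0.9626, -0.0001], [0.0028, -0.0008, -1.0]], 'qpos': [0.015, 0.5073, 0.4071, 1.4735, -0.0, 0.2893], 'width': 0.0003, 'contact_force': [-0.4429, 0.3356, -0.2343], 'finger_force': 0.0}
shift [0.0006, -0.0001, 0.0258] turn -0.004 yawnow 2.867
[332.5 197.8]
```

View pics/c4.png

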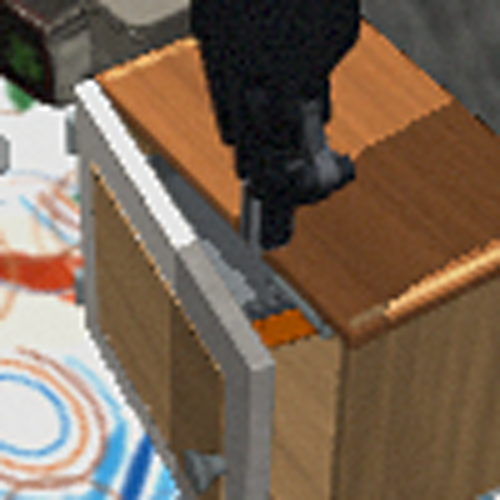

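The closed fingertips at (262,245) are over the gap, with the orange strap at about (280,328) below them. Going down carefully.

Call:
{"fn": "send_rows", "kwargs": {"targets": [[[0,0,0.02],0,0],[[0,0,0.04],0,0],[[0,0,0.055],0,0],[[0,0,0.06],0,0],[[0,0,0.06],0,0]]}}

```text
t: 10.55
tool_pos: [0.6284, 0.0093, 0.1768]
eef_rot: [[-0.963, 0.27, -0.002], [0.27, 0.963, 0.0], [0.002, -0.0, -1.0]]
contact_force: [0.3, 0.6, 0.2]
width: -0.0002
finger_force: 0.0
```

Call:
{"fn": "send_rows", "kwargs": {"targets": [[[0,0,0.005],0,0],[[0,0,0.008],0,0],[[0,0,0.008],0,0]]}}

```text
t: 10.85
tool_pos: [0.6298, 0.0094, 0.1701]
eef_rot: [[-0.963, 0.269, 0.002], [0.269, 0.963, -0.0], [-0.002, 0.0, -1.0]]
contact_force: [0.2, 0.5, 3.9]
width: -0.0003
finger_force: 1.9
```

Call:
{"fn": "send_rows", "kwargs": {"targets": [[[0,0,0.004],0,0],[[0,0,0.006],0,0],[[0,0,0.006],0,0]]}}

```text
t: 11.15
tool_pos: [0.6302, 0.0093, 0.1647]
eef_rot: [[-0.963, 0.269, 0.003], [0.269, 0.963, -0.0], [-0.003, 0.001, -1.0]]
contact_force: [-0.3, -1.2, 6.3]
width: -0.0
finger_force: 3.2
```

Call:
{"fn": "send_rows", "kwargs": {"targets": [[[0,0,0.002],0,0],[[0.003,0,0.002],0,0],[[0.006,0,0.002],0,0],[[0.009,0,0.002],0.02,0],[[0.012,0,0.002],0.035,0]]}}

```text
t: 11.65
tool_pos: [0.619, 0.012, 0.1634]
eef_rot: [[-0.953, 0.303, 0.004], [0.303, 0.953, -0.001], [-0.004, -0.0, -1.0]]
contact_force: [0.4, -2.1, 7.0]
width: -0.0001
finger_force: 3.6
```

Call:
{"fn": "send_rows", "kwargs": {"targets": [[[0.006,0,0],0.03,0],[[0.012,0,0],0.06,0],[[0.018,0,0],0.09,0],[[0.024,0.001,0],0.12,0],[[0.03,0.002,0],0.15,0]]}}

```text
t: 12.15
tool_pos: [0.5904, 0.0221, 0.1632]
eef_rot: [[-0.896, 0.443, 0.003], [0.443, 0.896, -0.003], [-0.004, -0.002, -1.0]]
contact_force: [-1.5, -4.0, 7.8]
width: 0.0003
finger_force: 3.8
```

```bash
python3 - <<'E'
from h import *
p=cam('top');q=cam('scene');st();v=np.load('v.npy')
R=lambda a:np.array([[np.cos(a),-np.sin(a)],[np.sin(a),np.cos(a)]])
H=v[:2]+R(v[2])@[0,.118]; t=np.array(bot.state()['tool_pos'][:2])
l=R(v[2]).T@(t-H); r=np.hypot(*l); print('hinge',H,'local',l,'angle if finger contacts back (b=11mm):',np.arctan2(-l[0],-l[1])+np.arcsin(.011/r))
for a in(.25,.3,.35,.4):
    X=np.r_[H+R(v[2]-a)@[0,-.235],.2]; print(a,proj(p,X),proj(q,X))
o=np.hstack([cv2.resize(p['pixels'][180:280,200:330],(390,300)),cv2.resize(q['pixels'][140:290,270:400],(390,450))[:300]]); cv2.imwrite('pics/c5.png',o)
E
```

```text
{'t': 12.25, 'tool_pos': [0.5897, 0.0225, 0.1632], 'eef_rot': [[-0.8969, 0.4422, 0.002], [0.4422, 0.8969, -0.0025], [-0.0029, -0.0014, -1.0]], 'qpos': [0.0396, 0.4522, 0.13, 1.2467, -0.0026, 0.4976], 'width': -0.0001, 'contact_force': [-1.5862, -2.5257, 7.1347], 'finger_force': 3.7411}
hinge [0.66359844 0.19689334] local [-0.056853   -0.18062989] angle if finger contacts back (b=11mm): 0.3630534277395601
0.25 [309.5 218.1] [326.8 224.3]
0.3 [309.7 221.7] [322.1 225.4]
0.35 [309.7 225.3] [317.3 226.3]
0.4 [309.6 228.9] [312.5 227. ]
```

View pics/c5.png

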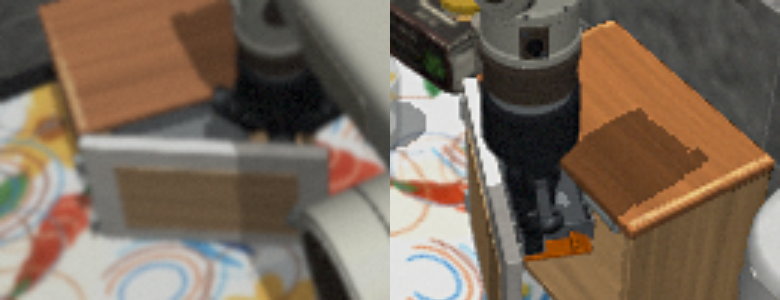

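The door edge is now at about (309,230) in the top view, so the angle is ≈0.39 and the barb is clear of the bar. I'll ease off the hook and keep drawing the door by its back.

Call:
{"fn": "send_rows", "kwargs": {"targets": [[[0.001,0,-0.007],0,0],[[0.003,0,-0.013],0,0],[[0.012,0,-0.013],0.05,0],[[0.024,0,-0.013],0.1,0],[[0.034,0.001,-0.013],0.15,0],[[0.043,0.002,-0.013],0.2,0],[[0.053,0.003,-0.013],0.25,0],[[0.062,0.005,-0.013],0.3,0],[[0.071,0.008,-0.013],0.35,0],[[0.08,0.011,-0.013],0.4,0],[[0.089,0.014,-0.013],0.45,0],[[0.097,0.018,-0.013],0.5,0]]}}

```text
t: 13.45
tool_pos: [0.5102, 0.0831, 0.1741]
eef_rot: [[-0.574, 0.819, -0.0], [0.819, 0.574, 0.0], [0.001, -0.0, -1.0]]
contact_force: [0.4, 0.1, -0.0]
width: -0.0002
finger_force: 0.2
```

```bash
cat >> h.py <<'E'
def door(out=True):
    v=np.load('v.npy'); p=cam('top');q=cam('scene')
    R=lambda a:np.array([[np.cos(a),-np.sin(a)],[np.sin(a),np.cos(a)]])
    H=v[:2]+R(v[2])@[0,.118]; t=np.array(bot.state()['tool_pos'][:2]); l=R(v[2]).T@(t-H); r=np.hypot(*l)
    print('tcp angle',np.arctan2(-l[0],-l[1]),'r',r,'back contact angle',np.arctan2(-l[0],-l[1])+np.arcsin(.011/r))
    return p,q,H,v[2],R
E
python3 - <<'E'
from h import *
p,q,H,th,R=door(); st()
for b in(p,q): print([(np.round(d['position'],3).tolist(),round(d['confidence'],2)) for d in bot.spot_in(b,'bin_floor')][:2])
E
```

```text
tcp angle 0.8392442143356228 r 0.19108136447226093 back contact angle 0.8968431577086691
{'t': 13.55, 'tool_pos': [0.5098, 0.0835, 0.1741], 'eef_rot': [[-0.5774, 0.8165, -0.001], [0.8165, 0.5774, 0.0006], [0.0011, -0.0005, -1.0]], 'qpos': [0.1619, 0.3057, -0.059, 1.207, 0.0007, 1.1171], 'width': 0.0001, 'contact_force': [0.4538, 0.087, 0.3844], 'finger_force': 0.0}
[([0.577, 0.135, 0.129], 0.86)]
[([0.574, 0.111, 0.129], 0.72), ([0.462, -0.274, 0.016], 0.24)]
```

Call:
{"fn": "send_rows", "kwargs": {"targets": [[[0.01,0,0],0.05,0],[[0.019,0.001,0],0.1,0],[[0.028,0.002,0],0.15,0],[[0.038,0.003,0],0.2,0],[[0.047,0.005,0],0.25,0],[[0.056,0.007,0],0.3,0],[[0.065,0.01,0],0.35,0],[[0.074,0.014,0],0.4,0],[[0.082,0.017,0],0.45,0],[[0.087,0.02,0],0.48,0],[[0.09,0.021,0],0.5,0],[[0.09,0.021,0],0.5,0]]}}

```text
t: 14.85
tool_pos: [0.4761, 0.1684, 0.1742]
eef_rot: [[-0.114, 0.993, -0.0], [0.993, 0.114, 0.0], [0.0, -0.0, -1.0]]
contact_force: [-0.0, -0.8, 0.1]
width: 0.0002
finger_force: 0.0
```

```bash
python3 - <<'E'
from h import *
p,q,H,th,R=door(); st()
for b in(p,q): print([(np.round(d['position'],3).tolist(),round(d['confidence'],2)) for d in bot.spot_in(b,'bin_floor')][:2])
for a in(1.2,1.3,1.4,1.5,1.6):
    f=lambda x,y,z:np.r_[H+R(th-a)@[x,y],z]
    print(a,'edge back, front:',proj(p,f(0,-.235,.2)),proj(p,f(-.014,-.235,.2)),proj(q,f(0,-.235,.2)),'bin',f(.039,-.088,.132))
o=np.hstack([cv2.resize(p['pixels'][190:330,200:330],(390,420),interpolation=cv2.INTER_CUBIC),cv2.resize(q['pixels'][140:280,200:330],(390,420),interpolation=cv2.INTER_CUBIC)]); cv2.imwrite('pics/c6.png',o)
E
```

```text
tcp angle 1.3219398829889881 r 0.18973267013914452 back contact angle 1.3799487205163383
{'t': 14.95, 'tool_pos': [0.4761, 0.168, 0.1742], 'eef_rot': [[-0.1141, 0.9935, -0.0001], [0.9935, 0.1141, -0.0001], [-0.0, -0.0001, -1.0]], 'qpos': [0.3393, 0.2826, -0.0908, 1.1976, -0.0, 1.7957], 'width': -0.0002, 'contact_force': [0.4859, 1.2331, -0.345], 'finger_force': 0.0}
[([0.518, 0.2, 0.155], 0.6)]
[([0.541, 0.186, 0.131], 0.85)]
1.2 edge back, front: [278.6 282.3] [274.5 285.4] [239.3 215. ] bin [0.58948033 0.13548076 0.132     ]
1.3 edge back, front: [271.4 287.2] [267.  289.9] [232.6 210.7] bin [0.58371958 0.14318703 0.132     ]
1.4 edge back, front: [263.7 291.4] [259.  293.8] [226.6 206.1] bin [0.57875696 0.15142992 0.132     ]
1.5 edge back, front: [255.6 295. ] [250.6 296.9] [221.5 201.1] bin [0.57464204 0.16012706 0.132     ]
1.6 edge back, front: [247.1 297.8] [242.  299.3] [217.4 195.8] bin [0.57141595 0.16919156 0.132     ]
```

View pics/c6.png

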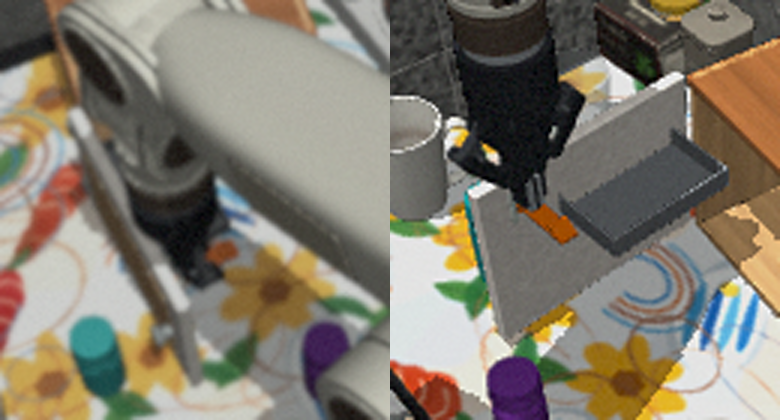

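The top view shows the door standing out at ≈1.38 rad, with its edge near crop (187,295) and clear of the turquoise jar at (97,345). In the scene view the bin rim's corners are at crop (565,195), (612,247), (727,180) and (675,135).

```bash
python3 - <<'E'
from h import *
p,q,H,th,R=door()
px=[(258.3,205),(274,222.3),(312.3,200),(295,185)]
W=np.array([atz(q,u,v,.151)[:2] for u,v in px]); print(np.round(W,4).tolist())
print('sides',[np.linalg.norm(W[i]-W[(i+1)%4]).round(4) for i in range(4)],'centre',W.mean(0))
d=W[3]-W[0]; e=W[2]-W[1]; print('yaw along hingeward',[np.arctan2(x[1],x[0]) for x in(d,e)], '-> a=',[th+np.pi/2-np.arctan2(x[1],x[0]) for x in(d,e)])
for a in(1.34,1.38,1.42): print(a,'pred bin centre',H+R(th-a)@[.039,-.088], 'pred corners',[proj(q,np.r_[H+R(th-a)@c,.151]).tolist() for c in([0,-.155],[.079,-.155],[.079,-.021],[0,-.021])])
print('edge tri',[tri([ray(p,262.3,287.7),ray(q,*s)]) for s in((230,202.3),(227.7,203.3))])
# white-strip profile across door top in both images, along predicted normal near free end
for n,im in(('top',p),('scene',q)):
    for y in(-.22,-.2 if n=='top' else -.21,-.1,-.05):
        g=[]
        for x in np.arange(-.04,.03,.004):
            u,v=proj(im,np.r_[H+R(th-1.38)@[x,y],.2]); g.append(int(cv2.getRectSubPix(im['pixels'],(1,1),(float(u),float(v))).mean()))
        print(n,y,g)
E
```

```text
tcp angle 1.321866454962042 r 0.18977830012433583 back contact angle 1.3798613292789916
[[0.5171, 0.1785], [0.5132, 0.1006], [0.6407, 0.104], [0.6406, 0.1811]]
sides [np.float64(0.078), np.float64(0.1276), np.float64(0.0771), np.float64(0.1235)] centre [0.57788732 0.14103755]
yaw along hingeward [np.float64(0.021518703588404374), np.float64(0.02703847058724718)] -> a= [np.float64(1.453236603152099), np.float64(1.447716836153256)]
1.34 pred bin centre [0.58163579 0.1464243 ] pred corners [[256.6, 206.7], [277.0, 221.6], [313.3, 195.6], [292.9, 182.2]]
1.38 pred bin centre [0.57968313 0.1497423 ] pred corners [[255.1, 205.5], [274.5, 221.0], [312.2, 196.0], [292.6, 182.1]]
1.42 pred bin centre [0.57786472 0.15313573] pred corners [[253.6, 204.3], [272.0, 220.3], [311.2, 196.4], [292.5, 181.9]]
edge tri [array([0.43921401, 0.17928389, 0.20607476]), array([0.4354177 , 0.17951304, 0.20753568])]
top -0.22 [133, 74, 58, 62, 83, 126, 187, 203, 191, 137, 114, 97, 59, 46, 48, 53, 52, 38]
top -0.2 [143, 74, 59, 63, 87, 124, 188, 203, 191, 130, 63, 33, 20, 23, 29, 41, 51, 57]
top -0.1 [122, 95, 64, 58, 62, 83, 112, 135, 133, 97, 56, 80, 109, 92, 75, 77, 86, 95]
top -0.05 [171, 158, 154, 148, 109, 87, 105, 134, 136, 116, 79, 63, 69, 89, 86, 88, 88, 91]
scene -0.22 [132, 149, 112, 127, 132, 144, 151, 224, 230, 211, 113, 102, 104, 108, 108, 109, 103, 113]
scene -0.21 [18, 14, 15, 18, 8, 13, 7, 16, 90, 96, 100, 106, 104, 116, 95, 50, 40, 45]
scene -0.1 [25, 22, 15, 78, 166, 174, 177, 158, 153, 159, 126, 106, 109, 109, 107, 111, 110, 110]
scene -0.05 [228, 227, 228, 228, 227, 228, 219, 192, 153, 158, 145, 109, 110, 109, 107, 106, 109, 111]
```

Call:
{"fn": "send_rows", "kwargs": {"targets": [[[-0.004,0,-0.01],0,0],[[-0.008,0,-0.03],0,0],[[-0.02,0,-0.06],0.05,0],[[-0.06,0,-0.085],0.19,0.02],[[-0.105,0,-0.085],0.33,0.04],[[-0.15,0,-0.085],0.47,0.06],[[-0.195,-0.005,-0.085],0.61,0.07],[[-0.24,-0.01,-0.085],0.75,0.07],[[-0.285,-0.015,-0.085],0.89,0.07],[[-0.33,-0.02,-0.085],1.03,0.07],[[-0.37,-0.02,-0.08],1.17,0.07],[[-0.4,-0.025,-0.06],1.31,0.07]]}}

```text
t: 16.35
tool_pos: [0.4981, -0.2357, 0.237]
eef_rot: [[0.933, 0.359, 0.006], [0.359, -0.933, -0.003], [0.004, 0.005, -1.0]]
contact_force: [1.7, 0.8, -0.2]
width: 0.0701
finger_force: 0.0
```

```bash
python3 - <<'E'
from h import *
p=cam('top');q=cam('scene')
s=st(); goal(.459,-.274,.10,.14)
for b in (p,q): print([(k,np.round(d['position'],3).tolist(),round(d['confidence'],2)) for k in('matchbox','bin_floor','spice_jar') for d in bot.spot_in(b,k)])
for b in (p,q):
    c=proj(b,[.459,-.274,.015]).astype(int); h=cv2.cvtColor(b['pixels'],cv2.COLOR_BGR2HSV)[c[1]-18:c[1]+18,c[0]-18:c[0]+18]
    m=(((h[...,0]<9)|(h[...,0]>172))&(h[...,1]>130)&(h[...,2]>80)).astype(np.uint8)
    k=max(cv2.findContours(m,0,2)[0],key=cv2.contourArea); r=cv2.boxPoints(cv2.minAreaRect(k))+c-18
    W=np.array([atz(b,*x,.015)[:2] for x in r]); D=np.diff(W,axis=0)
    print(W.mean(0),[(np.hypot(*x).round(4),np.arctan2(x[1],x[0]).round(3)) for x in D])
E
```

```text
{'t': 16.45, 'tool_pos': [0.4948, -0.2355, 0.2322], 'eef_rot': [[0.9331, 0.3595, -0.0036], [0.3596, -0.9331, 0.0005], [-0.0032, -0.0017, -1.0]], 'qpos': [-0.4436, 0.339, 0.1418, 1.3771, -0.0011, 2.3303], 'width': 0.07, 'contact_force': [-1.4892, -0.2946, -0.4595], 'finger_force': 0.0}
shift [-0.0469, 0.0233, 0.1323] turn 0.228 yawnow 0.368
[('bin_floor', [0.558, 0.175, 0.131], 0.77), ('spice_jar', [0.473, 0.264, 0.097], 0.87), ('spice_jar', [0.375, 0.077, 0.098], 0.61)]
[('matchbox', [0.459, -0.271, 0.016], 0.58), ('bin_floor', [0.534, 0.184, 0.137], 0.68), ('spice_jar', [0.387, -0.07, 0.083], 0.9), ('spice_jar', [0.379, 0.054, 0.076], 0.69)]Traceback (most recent call last):
  File "<stdin>", line 8, in <module>
ValueError: max() iterable argument is empty
```

Call:
{"fn": "send_rows", "kwargs": {"targets": [[[-0.02,0.01,0.03],0.1,0.07],[[-0.047,0.023,0.06],0.228,0.07],[[-0.047,0.023,0.1],0.228,0.07],[[-0.047,0.023,0.132],0.228,0.07],[[-0.047,0.023,0.132],0.228,0.07],[[-0.047,0.023,0.132],0.228,0.07]]}}

```text
t: 17.35
tool_pos: [0.4618, -0.2699, 0.1032]
eef_rot: [[0.989, 0.148, 0.0], [0.148, -0.989, 0.0], [0.0, 0.0, -1.0]]
contact_force: [0.6, 0.0, -0.0]
width: 0.0698
finger_force: 0.0
```

```bash
python3 - <<'E'
from h import *
b=cam('scene')
s=st(); goal(.46,-.274,.003,.14)
print([(np.round(d['position'],3).tolist(),round(d['confidence'],2)) for d in bot.spot_in(b,'matchbox')])
c=proj(b,[.459,-.274,.015]).astype(int); h=cv2.cvtColor(b['pixels'],cv2.COLOR_BGR2HSV)[c[1]-18:c[1]+18,c[0]-18:c[0]+18]
m=(((h[...,0]<9)|(h[...,0]>172))&(h[...,1]>130)&(h[...,2]>60)).astype(np.uint8)
for r in m: print(''.join('.#'[x] for x in r))
print(c, proj(b,s['tool_pos']))
E
```

```text
{'t': 17.4, 'tool_pos': [0.4628, -0.2706, 0.1043], 'eef_rot': [[0.989, 0.1478, 0.0025], [0.1478, -0.989, -0.0015], [0.0023, 0.0018, -1.0]], 'qpos': [-0.5291, 0.397, -0.1199, 1.051, 0.0, 2.4641], 'width': 0.07, 'contact_force': [0.7137, 0.3357, 1.488], 'finger_force': 0.0}
shift [-0.0035, 0.0028, 0.1013] turn 0.008 yawnow 0.148
[([0.46, -0.272, 0.017], 0.94)]
....................................
....................................
....................................
....................................
....................................
....................................
.....................##.............
....................####............
....................######..........
..................#########.........
.................###########........
................#############.......
................##############......
..............##################....
.............#####.##############...
............#####.###.##########....
............#######......########...
...........####.##.......#######....
..........####.###........#####.....
.........#########........###.......
........###########......###........
........############.....##.........
.........##################.........
...........###############..........
............##############..........
.............############...........
...............#########............
................#####...............
.................####...............
..................##................
....................................
....................................
....................................
....................................
....................................
....................................
[352 366] [355.6 345.7]
```

Call:
{"fn": "send_rows", "kwargs": {"targets": [[[-0.002,0.002,0.04],0,0.07],[[-0.002,0.002,0.075],0,0.07],[[-0.002,0.002,0.095],0,0.07],[[-0.002,0.002,0.1],0,0.07],[[-0.002,0.002,0.1],0,0.07]]}}

```text
t: 17.95
tool_pos: [0.4606, -0.2732, 0.0034]
eef_rot: [[0.989, 0.147, 0.001], [0.147, -0.989, -0.001], [0.001, 0.001, -1.0]]
contact_force: [0.1, 0.4, 0.4]
width: 0.0698
finger_force: 0.0
```

Call:
{"fn": "send_rows", "kwargs": {"force": 20, "targets": [[[0,0,0],0,0.05],[[0,0,0],0,0.03],[[0,0,0],0,0.025],[[0,0,0],0,0.025],[[0,0,0],0,0.025],[[0,0,0],0,0.025]]}}

```text
t: 18.55
tool_pos: [0.4611, -0.2737, 0.0042]
eef_rot: [[0.989, 0.146, 0.003], [0.146, -0.989, -0.002], [0.003, 0.002, -1.0]]
contact_force: [-0.2, 0.6, 6.3]
width: 0.0369
finger_force: 21.0
```

Call:
{"fn": "send_rows", "kwargs": {"targets": [[[0,0,-0.03],0,0.025],[[0,0,-0.075],0,0.025],[[0.003,-0.015,-0.12],-0.1,0.025],[[0.01,-0.045,-0.16],-0.22,0.025],[[0.015,-0.08,-0.2],-0.35,0.025],[[0.022,-0.12,-0.23],-0.48,0.025],[[0.03,-0.16,-0.25],-0.62,0.025],[[0.037,-0.2,-0.25],-0.76,0.025],[[0.045,-0.24,-0.25],-0.9,0.025],[[0.055,-0.28,-0.25],-1.04,0.025],[[0.08,-0.315,-0.25],-1.18,0.025],[[0.11,-0.345,-0.25],-1.32,0.025]]}}

```text
t: 19.75
tool_pos: [0.5177, 0.0864, 0.2535]
eef_rot: [[0.097, 0.995, 0.001], [0.995, -0.097, 0.0], [0.0, 0.001, -1.0]]
contact_force: [0.2, -1.2, 0.2]
width: 0.0368
finger_force: 20.4
```

```bash
python3 - <<'E'
from h import *
cam('top');cam('top')
st(); goal(.578,.146,.22,1.666)
E
```

```text
{'t': 19.85, 'tool_pos': [0.52, 0.0884, 0.252], 'eef_rot': [[0.0968, 0.9953, 0.0016], [0.9953, -0.0968, 0.0014], [0.0016, 0.0015, -1.0]], 'qpos': [0.1678, 0.2865, 0.1199, 1.4023, 0.0011, 1.8356], 'width': 0.0369, 'contact_force': [-0.3244, -0.0961, -0.5418], 'finger_force': 20.3874}
shift [0.0628, 0.0521, 0.0321] turn -0.192 yawnow 1.474
```

Call:
{"fn": "send_rows", "kwargs": {"targets": [[[0.025,0.02,0],-0.1,0.025],[[0.05,0.04,0],-0.192,0.025],[[0.063,0.052,0.01],-0.192,0.025],[[0.063,0.052,0.03],-0.192,0.025],[[0.063,0.052,0.05],-0.192,0.025],[[0.063,0.052,0.06],-0.192,0.025],[[0.063,0.052,0.06],-0.192,0.025]]}}

```text
t: 20.55
tool_pos: [0.5749, 0.1409, 0.1908]
eef_rot: [[-0.087, 0.996, -0.004], [0.996, 0.087, -0.001], [-0.001, -0.004, -1.0]]
contact_force: [-0.2, 0.6, -0.7]
width: 0.0368
finger_force: 20.4
```

```bash
python3 - <<'E'
from h import *
p=cam('top');q=cam('scene');st(); goal(.578,.146,.14,1.666)
o=np.hstack([cv2.resize(p['pixels'][190:330,200:330],(390,420),interpolation=cv2.INTER_CUBIC),cv2.resize(q['pixels'][160:240,240:320],(400,420),interpolation=cv2.INTER_CUBIC)]); cv2.imwrite('pics/c7.png',o)
E
```

```text
{'t': 20.65, 'tool_pos': [0.5764, 0.1414, 0.1932], 'eef_rot': [[-0.0871, 0.9962, 0.0008], [0.9962, 0.0871, 0.0001], [0.0001, 0.0008, -1.0]], 'qpos': [0.2406, 0.4436, 0.1959, 1.3224, -0.0001, 1.7242], 'width': 0.0366, 'contact_force': [0.5752, -0.6608, 1.4513], 'finger_force': 20.4008}
shift [0.0045, 0.002, 0.0532] turn -0.008 yawnow 1.658
```

View pics/c7.png

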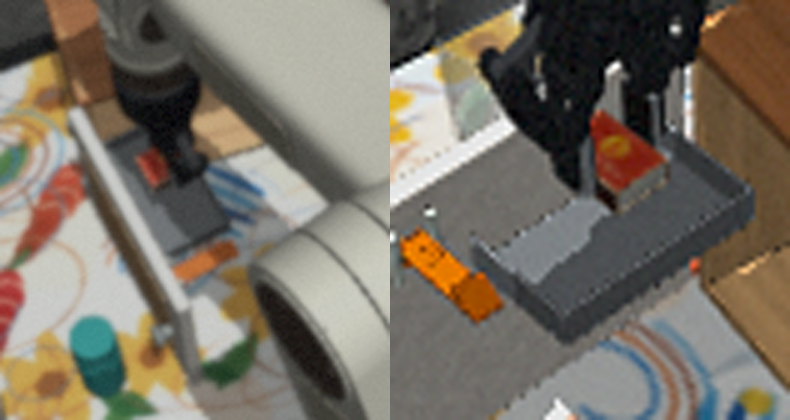

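The box, held at (153,167) in the top crop and (630,165) in the scene crop, hangs over the bin. The bin's corners in the top crop are (105,145), (160,125), (228,232) and (172,252). In the scene crop they are (473,240), (570,337), (752,195) and (670,120).

```bash
python3 - <<'E'
from h import *
p=cam('top');q=cam('scene')
A=np.array([atz(p,200+u/3,190+v/3,.151)[:2] for u,v in[(105,145),(160,125),(228,232),(172,252)]])
B=np.array([atz(q,240+(u-390)/5,160+v/5.25,.151)[:2] for u,v in[(670,120),(752,195),(570,337),(473,240)]])
for W in(A,B): print(np.round(W,3).tolist(),W.mean(0),[np.hypot(*(W[i]-W[i-1])).round(3) for i in range(4)])
print(proj(p,[.578,.146,.151]),proj(q,[.578,.146,.151]));st();goal(.575,.145,.139,1.67)
E
```

```text
[[0.638, 0.186], [0.636, 0.13], [0.504, 0.115], [0.506, 0.17]] [0.57115125 0.15043836] [np.float64(0.132), np.float64(0.056), np.float64(0.133), np.float64(0.055)]
[[0.648, 0.187], [0.648, 0.113], [0.513, 0.092], [0.512, 0.179]] [0.58033342 0.14251182] [np.float64(0.136), np.float64(0.074), np.float64(0.136), np.float64(0.087)]
[255.8 250. ] [284.1 201.7]
{'t': 20.75, 'tool_pos': [0.5769, 0.1417, 0.1939], 'eef_rot': [[-0.0874, 0.9962, 0.0025], [0.9962, 0.0874, 0.0006], [0.0003, 0.0025, -1.0]], 'qpos': [0.2408, 0.4431, 0.1969, 1.3221, -0.0, 1.7241], 'width': 0.0367, 'contact_force': [-0.1694, -0.2529, 0.7235], 'finger_force': 20.4008}
shift [0.0035, -0.0018, 0.0549] turn -0.012 yawnow 1.658
```

Call:
{"fn": "send_rows", "kwargs": {"targets": [[[0.003,-0.001,0.015],-0.01,0.025],[[0.003,-0.001,0.03],-0.01,0.025],[[0.003,-0.001,0.045],-0.01,0.025],[[0.003,-0.001,0.053],-0.01,0.025],[[0.003,-0.001,0.056],-0.01,0.025],[[0.003,-0.001,0.056],-0.01,0.025]]}}

```text
t: 21.35
tool_pos: [0.5754, 0.1447, 0.137]
eef_rot: [[-0.098, 0.995, 0.001], [0.995, 0.098, 0.0], [0.0, 0.001, -1.0]]
contact_force: [-0.8, 0.2, 0.0]
width: 0.0369
finger_force: 20.4
```

Call:
{"fn": "send_rows", "kwargs": {"targets": [[[0,0,0],0,0.045],[[0,0,0],0,0.055],[[0,0,0],0,0.055],[[0,0,-0.02],0,0.055],[[0,0,-0.05],0,0.055],[[0,0,-0.09],0,0.055],[[0,0,-0.12],0,0.03],[[0,0,-0.12],0,0.0]]}}

```text
t: 22.15
tool_pos: [0.5776, 0.1453, 0.2623]
eef_rot: [[-0.098, 0.995, 0.01], [0.995, 0.098, 0.003], [0.002, 0.011, -1.0]]
contact_force: [0.8, 0.7, 0.6]
width: 0.0267
finger_force: 0.0
```

```bash
python3 - <<'E'
from h import *
p,q,H,th,R=door();st()
for b in(p,q): print([(np.round(d['position'],3).tolist(),round(d['confidence'],2)) for d in bot.spot_in(b,'matchbox')])
for a in (1.38,):
    for nm,x,y,z in(('push',-.03,-.175,.17),('knob',-.034,-.205,.1)): print(nm,np.round(np.r_[H+R(th-a)@[x,y],z],4))
goal(.455,.30,.25,1.67)
E
```

```text
tcp angle 0.940795216761274 r 0.10240737505996539 back contact angle 1.0484169891836943
{'t': 22.25, 'tool_pos': [0.5754, 0.1448, 0.2572], 'eef_rot': [[-0.0978, 0.9952, 0.0022], [0.9952, 0.0978, 0.0006], [0.0003, 0.0022, -1.0]], 'qpos': [0.2465, 0.422, 0.3283, 1.4748, 0.0, 1.7193], 'width': 0.0113, 'contact_force': [-0.5918, -0.5472, -1.1565], 'finger_force': 0.0}
[([0.569, 0.142, 0.149], 0.78)]
[([0.568, 0.148, 0.148], 0.59), ([0.38, -0.069, 0.085], 0.45)]
push [0.4865 0.2102 0.17  ]
knob [0.4563 0.2113 0.1   ]
shift [0.1665, -0.1035, 0.0051] turn -0.001 yawnow 1.669
```

Call:
{"fn": "send_rows", "kwargs": {"targets": [[[0.025,-0.025,0],0,0],[[0.05,-0.05,0],0,0],[[0.075,-0.08,0],0,0],[[0.094,-0.097,0],0,0],[[0.094,-0.097,0.03],0,0],[[0.094,-0.097,0.06],0,0],[[0.094,-0.097,0.087],0,0],[[0.094,-0.097,0.087],0,0],[[0.094,-0.097,0.087],0,0]]}}

```text
t: 23.25
tool_pos: [0.4684, 0.2283, 0.1684]
eef_rot: [[-0.098, 0.995, -0.003], [0.995, 0.098, -0.001], [-0.001, -0.003, -1.0]]
contact_force: [0.4, -0.1, 0.3]
width: 0.0
finger_force: 0.0
```

```bash
cat >> h.py <<'E'
def closing(phis,a,b=-.025,y=-.19,z=.17):
    "rows for pushing the front: door angle a, closing by phi"
    v=np.load('v.npy'); R=lambda a:np.array([[np.cos(a),-np.sin(a)],[np.sin(a),np.cos(a)]])
    H=v[:2]+R(v[2])@[0,.118]; s=bot.state(); E=np.array(s['eef_rot']).reshape(3,3); cy=np.arctan2(E[1,0],E[0,0])
    for f in phis:
        d=E.T@(np.r_[H+R(v[2]-a+f)@[b,y],z]-s['tool_pos']); t=-((v[2]-a+f+np.pi-cy+np.pi)%(2*np.pi)-np.pi)
        print(np.round(d,3).tolist(),round(t,3))
    l=R(v[2]).T@(np.array(s['tool_pos'][:2])-H); r=np.hypot(*l); print('front contact angle',np.arctan2(-l[0],-l[1])-np.arcsin(.025/r),'r',r)
E
python3 - <<'E'
from h import *
cam('top');st(); closing(np.arange(0,.66,.06),1.38)
E
```

```text
{'t': 23.3, 'tool_pos': [0.4694, 0.2287, 0.1696], 'eef_rot': [[-0.0977, 0.9952, -0.0002], [0.9952, 0.0977, -0.0], [-0.0, -0.0002, -1.0]], 'qpos': [0.4534, 0.3189, -0.0525, 1.1996, 0.0, 1.9264], 'width': -0.0003, 'contact_force': [0.0641, -0.4427, 0.0165], 'finger_force': 0.0}
[-0.025, 0.0, -0.0] 0.003
[-0.037, -0.001, -0.0] -0.057
[-0.048, -0.001, -0.0] -0.117
[-0.059, -0.001, -0.0] -0.177
[-0.071, -0.0, -0.0] -0.237
[-0.082, 0.001, -0.0] -0.297
[-0.094, 0.003, -0.0] -0.357
[-0.105, 0.006, -0.0] -0.417
[-0.116, 0.01, -0.0] -0.477
[-0.126, 0.014, -0.0] -0.537
[-0.137, 0.019, -0.0] -0.597
[-0.147, 0.024, -0.0] -0.657
front contact angle 1.50988632457519 r 0.19676150423151267
```

Call:
{"fn": "send_rows", "kwargs": {"targets": [[[-0.015,0,0],0,0],[[-0.026,0,0],0,0],[[-0.037,-0.001,0],-0.06,0],[[-0.048,-0.001,0],-0.12,0],[[-0.059,-0.001,0],-0.18,0],[[-0.071,0,0],-0.24,0],[[-0.082,0.001,0],-0.3,0],[[-0.094,0.003,0],-0.36,0],[[-0.105,0.006,0],-0.42,0],[[-0.116,0.01,0],-0.48,0],[[-0.126,0.014,0],-0.54,0],[[-0.137,0.019,0],-0.6,0]]}}

```text
t: 24.5
tool_pos: [0.5019, 0.0928, 0.1704]
eef_rot: [[-0.644, 0.765, 0.002], [0.765, 0.644, 0.0], [-0.001, 0.001, -1.0]]
contact_force: [0.2, 0.7, 0.2]
width: -0.0003
finger_force: 0.2
```

```bash
python3 - <<'E'
from h import *
p=cam('top');q=cam('scene');st(); closing(np.arange(.66,1.26,.05),1.38)
for b in(p,q): print([(k,np.round(d['position'],3).tolist(),round(d['confidence'],2)) for k in('matchbox','bin_floor') for d in bot.spot_in(b,k)])
E
```

```text
{'t': 24.6, 'tool_pos': [0.5025, 0.0923, 0.1703], 'eef_rot': [[-0.6402, 0.7682, 0.0021], [0.7682, 0.6402, -0.0002], [-0.0015, 0.0015, -1.0]], 'qpos': [0.1819, 0.2953, -0.084, 1.1896, -0.0006, 1.058], 'width': 0.0001, 'contact_force': [0.2825, 0.5938, 0.4747], 'finger_force': 0.0}
[-0.009, -0.0, 0.0] -0.06
[-0.019, -0.001, 0.0] -0.11
[-0.028, -0.001, 0.0] -0.16
[-0.038, -0.0, 0.0] -0.21
[-0.047, 0.001, 0.0] -0.26
[-0.057, 0.002, 0.0] -0.31
[-0.066, 0.004, 0.0] -0.36
[-0.076, 0.007, 0.0] -0.41
[-0.085, 0.009, 0.0] -0.46
[-0.094, 0.013, 0.0] -0.51
[-0.103, 0.016, 0.0] -0.56
[-0.111, 0.021, 0.0] -0.61
front contact angle 0.7682359623235551 r 0.19208264872894684
[('matchbox', [0.623, 0.106, 0.148], 0.64), ('matchbox', [0.587, 0.136, 0.13], 0.56), ('bin_floor', [0.554, -0.445, 0.054], 0.7), ('bin_floor', [0.591, 0.141, 0.126], 0.57)]
[('matchbox', [0.62, 0.1, 0.152], 0.75), ('matchbox', [0.479, -0.46, 0.06], 0.2), ('bin_floor', [0.572, 0.094, 0.139], 0.8)]
```

Closing works and the matchbox travels with the bin. Continuing.

Call:
{"fn": "send_rows", "kwargs": {"targets": [[[-0.009,0,0],-0.06,0],[[-0.019,-0.001,0],-0.11,0],[[-0.028,-0.001,0],-0.16,0],[[-0.038,0,0],-0.21,0],[[-0.047,0.001,0],-0.26,0],[[-0.057,0.002,0],-0.31,0],[[-0.066,0.004,0],-0.36,0],[[-0.074,0.006,0],-0.4,0],[[-0.08,0.008,0],-0.43,0]]}}

```text
t: 25.7
tool_pos: [0.559, 0.0383, 0.1693]
eef_rot: [[-0.904, 0.427, -0.0], [0.427, 0.904, -0.0], [0.0, -0.0, -1.0]]
contact_force: [-0.3, -0.0, 0.6]
width: -0.0
finger_force: 0.2
```

```bash
python3 - <<'E'
from h import *
p=cam('top');st(); closing(np.arange(1.1,1.34,.02),1.38)
E
```

```text
{'t': 25.75, 'tool_pos': [0.5599, 0.0379, 0.1693], 'eef_rot': [[-0.9042, 0.4271, 0.0006], [0.4271, 0.9042, -0.0004], [-0.0007, -0.0001, -1.0]], 'qpos': [0.0678, 0.3932, 0.0554, 1.2325, -0.0004, 0.509], 'width': 0.0001, 'contact_force': [0.4868, 0.1068, 0.1931], 'finger_force': 0.0}
[-0.013, -0.003, -0.001] -0.065
[-0.017, -0.003, -0.001] -0.085
[-0.021, -0.004, -0.001] -0.105
[-0.025, -0.004, -0.001] -0.125
[-0.029, -0.004, -0.001] -0.145
[-0.032, -0.003, -0.001] -0.165
[-0.036, -0.003, -0.001] -0.185
[-0.04, -0.003, -0.001] -0.205
[-0.044, -0.003, -0.001] -0.225
[-0.048, -0.002, -0.001] -0.245
[-0.052, -0.002, -0.001] -0.265
[-0.055, -0.001, -0.001] -0.285
front contact angle 0.34993150016414326 r 0.1898461807658167
```

Call:
{"fn": "send_rows", "kwargs": {"targets": [[[-0.005,-0.001,0],-0.03,0],[[-0.01,-0.002,0],-0.05,0],[[-0.014,-0.003,0],-0.07,0],[[-0.018,-0.003,0],-0.09,0],[[-0.022,-0.004,0],-0.11,0],[[-0.026,-0.004,0],-0.13,0],[[-0.03,-0.004,0],-0.15,0],[[-0.033,-0.003,0],-0.165,0]]}}

```text
t: 26.55
tool_pos: [0.588, 0.0211, 0.1694]
eef_rot: [[-0.962, 0.273, 0.0], [0.273, 0.962, -0.001], [-0.001, -0.001, -1.0]]
contact_force: [0.2, -0.3, 0.3]
width: -0.0003
finger_force: 0.0
```

Call:
{"fn": "send_rows", "kwargs": {"targets": [[[-0.004,0,0],-0.02,0],[[-0.008,0,0],-0.04,0],[[-0.012,0,0],-0.06,0],[[-0.016,0,0],-0.08,0],[[-0.016,0,0],-0.08,0]]}}

```text
t: 27.05
tool_pos: [0.6037, 0.0166, 0.1692]
eef_rot: [[-0.981, 0.196, 0.0], [0.196, 0.981, -0.0], [-0.0, 0.0, -1.0]]
contact_force: [-0.1, -0.1, 0.5]
width: -0.0003
finger_force: 0.0
```

```bash
python3 - <<'E'
from h import *
p=cam('top');q=cam('scene');st(); closing([1.26,1.3,1.34],1.38)
E
```

```text
{'t': 27.15, 'tool_pos': [0.6032, 0.0168, 0.1692], 'eef_rot': [[-0.9805, 0.1967, -0.0], [0.1967, 0.9805, 0.0], [0.0, 0.0, -1.0]], 'qpos': [0.0278, 0.4765, 0.1846, 1.279, 0.0, 0.2257], 'width': -0.0002, 'contact_force': [-0.0485, -0.0626, -0.6194], 'finger_force': 0.0}
[0.005, -0.001, -0.001] 0.018
[-0.003, -0.002, -0.001] -0.022
[-0.011, -0.003, -0.001] -0.062
front contact angle 0.09578522690730751 r 0.18997886909387715
```

Call:
{"fn": "send_rows", "kwargs": {"targets": [[[-0.003,-0.001,0],-0.015,0],[[-0.006,-0.001,0],-0.03,0],[[-0.009,-0.002,0],-0.045,0],[[-0.011,-0.002,0],-0.055,0],[[-0.011,-0.002,0],-0.055,0]]}}

```text
t: 27.65
tool_pos: [0.6138, 0.0126, 0.1693]
eef_rot: [[-0.99, 0.142, 0.0], [0.142, 0.99, -0.0], [-0.0, -0.0, -1.0]]
contact_force: [-0.0, -0.2, 0.1]
width: 0.0004
finger_force: 0.0
```

Call:
{"fn": "send_rows", "kwargs": {"targets": [[[0.02,0,-0.01],0,0],[[0.05,0,-0.05],0,0],[[0.09,0,-0.09],0,0],[[0.13,0,-0.1],0,0],[[0.18,0,-0.1],0,0],[[0.21,0,-0.1],0,0],[[0.21,0,-0.1],0,0]]}}

```text
t: 28.35
tool_pos: [0.402, 0.0429, 0.2702]
eef_rot: [[-0.99, 0.141, 0.0], [0.141, 0.99, 0.0], [-0.0, 0.0, -1.0]]
contact_force: [0.4, 0.4, 0.1]
width: 0.0004
finger_force: 0.0
```

```bash
python3 - <<'E'
from h import *
p,q,H,th,R=door();st()
for n,im in(('top',p),('scene',q)):
    for y in(-.22,-.17,-.1):
        g=[]
        for x in np.arange(-.06,.03,.004):
            u,v=proj(im,np.r_[H+R(th)@[x,y],.2]); g.append(int(cv2.getRectSubPix(im['pixels'],(1,1),(float(u),float(v))).mean()))
        print(n,y,g)
for b in(p,q): print([(k,np.round(d['position'],3).tolist(),round(d['confidence'],2)) for k in('hook_pad','matchbox','spice_jar','tea_light','coffee_scoop') for d in bot.spot_in(b,k)])
cv2.imwrite('pics/fin.png',cv2.resize(q['pixels'][130:330,200:400],(600,600),interpolation=cv2.INTER_CUBIC))
E
```

```text
tcp angle 0.9360729536856195 r 0.3004841778808488 back contact angle 0.9726887197415149
{'t': 28.45, 'tool_pos': [0.4057, 0.0427, 0.2701], 'eef_rot': [[-0.9899, 0.1418, 0.0025], [0.1418, 0.9899, 0.0002], [-0.0024, 0.0005, -1.0]], 'qpos': [0.1051, 0.0402, -0.1306, 1.3975, -0.0001, 0.2473], 'width': -0.0002, 'contact_force': [0.3114, 0.0141, 0.4237], 'finger_force': 0.0}
top -0.22 [65, 68, 73, 79, 86, 86, 84, 82, 79, 80, 74, 71, 67, 61, 52, 42, 34, 31, 31, 32, 27, 28, 22]
top -0.17 [78, 82, 80, 83, 96, 110, 113, 113, 113, 134, 177, 195, 183, 138, 89, 87, 104, 113, 108, 108, 107, 102, 101]
top -0.1 [82, 82, 81, 75, 83, 101, 113, 116, 115, 116, 143, 182, 194, 168, 112, 90, 105, 110, 109, 107, 105, 103, 105]
scene -0.22 [89, 94, 88, 84, 85, 138, 124, 124, 124, 125, 226, 226, 224, 124, 113, 61, 114, 121, 121, 122, 114, 116, 108]
scene -0.17 [88, 90, 87, 84, 86, 111, 136, 122, 124, 120, 173, 228, 228, 199, 68, 65, 105, 126, 121, 113, 120, 118, 107]
scene -0.1 [125, 117, 92, 85, 87, 86, 117, 129, 128, 125, 121, 192, 226, 228, 170, 66, 115, 121, 121, 115, 113, 112, 115]
[('hook_pad', [0.674, 0.094, 0.201], 0.64), ('spice_jar', [0.377, -0.046, 0.095], 0.83), ('spice_jar', [0.374, 0.072, 0.097], 0.78), ('spice_jar', [0.471, 0.264, 0.098], 0.56), ('tea_light', [0.557, -0.446, 0.054], 0.52)]
[('spice_jar', [0.47, 0.25, 0.065], 0.92), ('spice_jar', [0.382, -0.069, 0.084], 0.75), ('tea_light', [0.463, -0.14, 0.004], 0.51), ('coffee_scoop', [0.56, -0.181, 0.026], 0.84), ('coffee_scoop', [0.383, -0.07, 0.088], 0.44)]
```

```bash
python3 -c "
from h import *
print(bot.sign_off())"
```

```text
the job is handed in; nothing more can be done
None
```

I handed the job in at about 28.5 s: the jar is out of the door's way, the matchbox is in the door bin, and the door is pushed to about 0.05 rad, well below the 0.18 where the hook catches. I did not check the catch by pulling on the door, and I had no picture views left for a last look.

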